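# Fetch the filter basket from the deep glass tank with the hook rod

## Task

Take the hook rod from its holder and use its hook to lift the little filter basket off its prongs and out of the deep glass tank, then stand the basket upright in the round seat on the drip tray and hang the rod back in its holder as it was. Do not touch the basket with the gripper, be gentle with the glass, and leave the other things on the bench where they are. The rod telescopes and nobody noted its length, so feel where the hook ends (touch it down on something) before reaching in.

Things in the scene. Friction and masses are not known exactly. Their poses are not given: they have to be found in the camera images.
- tank: Tall narrow open-topped tank of clear glass, fixed: outside 76 (own x) x 68 (own y) x 140 mm high, walls and floor 4 mm (inside 68 x 60 mm). Origin: centre of its underside, z up. A steel bracket with two prongs is on the inside of its +x wall (inner face x = +34 mm).
- prongs (a point): Where the basket's bar rests, midway between the two bracket prongs, 16, 0, 70 mm in the tank's frame (axes as the tank's). Prongs: level, 4 mm thick, at own y -14 and +14 mm, centre line 4 mm below this point, running from the wall (18 mm to +x) to 5 mm on the -x side, where they turn up; their tips' top is 5 mm above this point, their foremost surface 7 mm to -x.
- basket: Loose dark steel filter basket, 0.09 to 0.2 kg: round cup 30 mm diameter, 22 mm high, with a rigid square wire bail on top. Origin: centre of the underside, z up. It starts hanging in the tank, axes as the tank's, and can swing. The cup would jam under the prongs if lifted straight: lift the bar over the upturned tips (more than 7 mm), go 23 to 33 mm to the tank's -x, then up.
- bar (a point): Middle of the bail's straight top bar, 50 mm above the basket's origin. The bar lies along the basket's y, 4 mm thick; its legs stand at y -20 and +20 mm. Between bar and cup rim (28 mm below the bar's centre line) the bail is open along x, for a hook to pass.
- rod: Loose telescopic hook rod, 0.17 kg, hanging upright in its holder. Origin: shaft axis at the underside of the flange, z up, hook toward own +x. Flange 52 (x) x 40 (y) x 4 mm, centred at x = +8 mm. Below it a sleeve, 10 mm diameter, 45 mm long, then a flat shaft 5 (x) x 12 (y) mm. The underside of the hook's foot is 96 to 126 mm below the origin: unknown length, hidden by the holder.
- grip (a point): Middle of the rod's black handle, 31 mm above the rod's origin, axes as the rod's. Handle 24 (x) x 14 (y) mm, from 4 to 58 mm above the origin: grip it across y from above. The telescope is stiff: it slides only at 18 N or more along the shaft, so a light touch of the hook on a surface of known height tells its length.
- sleeve (a point): Lower end of the rod's sleeve, 45 mm below its origin; axes as the rod's. The shaft out of it ends in an upturned hook 12 mm wide in y: foot 4 mm thick, from x = -2.5 to +16.5 mm about the axis; tip from x = 12.5 to 16.5 mm, its top 14 mm above the foot's underside. Free gap between shaft and tip 10 mm (x = 2.5 to 12.5).
- holder: Grey upright block, fixed, 72 (own x) x 64 (own y) x 135 mm high, through hole 37 x 25 mm (x, y) in the middle of its flat top. Origin: centre of its underside. The rod hangs in the hole, flange on the top (z = 135 mm), rod origin near x = -8, y = 0 mm, hook toward the holder's +x.
- tray: Low steel drip tray, fixed, 120 (own x) x 90 (own y) x 10 mm high, walls and floor 3 mm. Origin: centre of its underside.
- seat (a point): Centre of the round seat on the tray floor, 20 mm toward -x from the tray's centre, at floor height (3 mm above the bench): a fixed white ring 44 mm inside and 52 mm outside diameter, 6 mm high, in which the basket's cup is to stand. Axes as the tray's.
- vial: Bystander: small amber vial, 22 mm diameter, 42 mm high, standing on the tray at its +x end. Origin: centre of the underside.
- amber: Bystander: amber bottle, 44 mm diameter, 85 mm high. Origin: centre of the underside.
- beaker: Bystander: glass cup, 52 mm diameter, 70 mm high. Origin: centre of the underside.
- jar: Bystander: white jar, 50 mm diameter, 60 mm high. Origin: centre of the underside.
- spanner: Bystander: steel spanner 130 mm long lying flat along own x. Origin: under its middle.
- flask: Bystander: clear bottle, 60 mm diameter, 110 mm high. Origin: centre of the underside.
- capbox: Bystander: open white plastic box 90 x 60 x 30 mm. Origin: centre of the underside.

How it is judged:
By the outcome, as a careful person would: the job done as asked, in the order asked, and still so for the second after the job is handed in, with the robot touching nothing.
It also fails if it takes over 72 s, if anything falls off the work surface, if the arm or the gripper's body presses on something with over 40 N, if the wrist force passes 120 N, or if a joint passes its speed limit or range.

## Robot

A 6-joint arm with a two-finger parallel gripper is mounted at the origin on the work surface. World frame = base frame: x ahead of the robot, y to its left, z up, the work surface at z = 0. Lengths are in m, angles in rad, forces in N, time in s.
With the tool pointing down it reaches from about 0.2 to 0.875 m from the base axis. Payload 3.4 kg.
Tool frame: the origin (TCP) lies at the very end of the fingers, on their centre line; the grasp point (between the pads) lies 19 mm behind it; x points along the fingers, z is the direction in which the jaws open and shut, and the axes are right-handed (so a half turn about x gives the same grasp; the last joint's range is limited). The gripper opens to 94 mm and grips with 3 to 60 N. Pads are 16 mm wide; open, the fingers measure 119 mm over their backs; the gripper's body (75 mm by 177 mm) begins 78 mm behind the grasp point.
Start: joints at [1.107, 0.276, 1.505, -0, 1.361, -0.121], TCP at [0.193, 0.542, 0.205] pointing down, gripper open.
Joint ranges: [-2.89, 2.89], [-0.75, 2.08], [0.22, 2.7], [-1.18, 4.32], [0.11, 2.71], [-2.7, 2.7]. Speed limits (rad/s): [2.57, 2.57, 3.14, 3.14, 3.14, 3.14].

## Interface

Orientations are given as a unit quaternion [w, x, y, z].
In Python, from workcell import readout, get_image, ticket, finder gives the robot as it stands.
- The arm moves only by the tool carry_out, never from a script. Its arguments are lists of equal length, an entry for each row: "offset": the shift along the tool's x, y, z each as a share of 0.05 m, from -1 to 1, a list of three; "rot": the turn, a rotation vector about the tool's x, y, z each as a share of 5 degrees, from -1 to 1, a list of three. A call has 1 to 20 rows; each row shifts and turns the commanded pose from where the row before left it, along the tool's axes as they then stand; what a row does not reach is not made up. A row lasts 1/8 s, in which the tool goes at most 62.5 mm and 10.7 degrees, less where a joint would pass 70% of its speed; a pose out of reach is approached as far as the arm can. A call with a number of a shift or a turn outside -1 to 1 is refused whole. A call with a gripper value outside its range is refused whole. "fingers" is the opening, from 0 (shut) to 1 (fully open), set as the call begins (left out, the last holds). The fingers move at their own pace and stop on an object; "newtons" is the grip in N (left out, the last holds). Time passes only in rows, so rows that do not move let the fingers close. It gives the time, the measured TCP pose, the force and the opening at its end, in the units of the state.
- readout.state(): the state, without advancing time (a new reading comes with each control period).
- get_image(name): name is "scene" or "top" or "wrist"; returns a dict with "img" (420x560x3 uint8, blue, green, red), "mtx" (3x3 intrinsics, pixels), "dist_coeffs" ([k1, k2, p1, p2, k3] as OpenCV has them; the pictures are not rectified), "R" (3x3) and "t" (3): a world point X has camera coordinates R X + t. Camera axes: x right, y down, z forward; pixel columns grow to the right and rows downward; lengths in m; the calibration is good to about 2 mm. A picture is of the moment at which its call begins. There is no depth.
- ticket.hand_in(): hands the job in, once; it reports no verdict.
Trained networks look in a picture, given as the dict that the camera call returned (one of the last four; its "shot" number tells which), for a name from the list of things; names that differ only in an ending like _2 or _b are one class to them, and where a whole thing is asked for, a point or a joint stands for the part that bears it (a point fixed in the world has none). Each returns a list of dicts, best first, with "conf" (0 to 1); they miss things now and then, are a little off and sometimes report something else, mostly with a low value. They report only what shows in the picture. A call takes as long as a camera call.
- finder.boxes_of(picture, label): "at" ([row, column] in pixels, amid what is visible of it).
The state is a dict: "time_s": time; "joint_pos": joint angles; "dq": joint speeds; "joint_efforts": joint torques, N m; "position": TCP position; "eef_rot": TCP orientation; "force": force on the tool from outside, world axes, zero at the start; "wrist_torque": the same for the moment, N m; "finger_gap": finger opening in m.
Only numpy, scipy, OpenCV 4.12 (cv2) and the standard library are available. Lean on these libraries where they do the work, as an engineer would, in place of code of your own. Each camera call takes 0.05 s, during which the arm holds its last target.

## Working session

There is one attempt and no reset: what is moved stays moved. The work goes in short steps, Python scripts to look and compute and a tool call to move; the robot and the scene stay as the last step left them, time stands still between calls to the robot, and variables do not carry over. Pictures are saved under pics/ and viewed, and the job is handed in when it is done.

Besides the shell and the picture viewer there is one more tool, called after "Emit:" by a JSON object that holds its "method" and its "body", one argument or row to a line. carry_out: Moves the arm, as the interface text tells. Its arguments: {"type":"object","properties":{"offset":{"type":"array"},"rot":{"type":"array"},"fingers":{"type":"number"},"newtons":{"type":"number"}},"required":["offset","rot"]}

```bash
ls; mkdir -p pics
cat > h.py <<'E'
import numpy as np, cv2
from workcell import readout, get_image, ticket, finder
def ray(p,rc):
    u=cv2.undistortPoints(np.array([[[rc[1],rc[0]]]],float),np.array(p["mtx"],float),np.array(p["dist_coeffs"],float))[0,0]
    R=np.array(p["R"]);t=np.array(p["t"])
    return -R.T@t, R.T@np.array([u[0],u[1],1.])
def atz(p,rc,z):
    o,d=ray(p,rc); return o+d*(z-o[2])/d[2]
def tri(obs):
    A=np.zeros((3,3));b=np.zeros(3)
    for p,rc in obs:
        o,d=ray(p,rc);d=d/np.linalg.norm(d);M=np.eye(3)-np.outer(d,d);A+=M;b+=M@o
    return np.linalg.solve(A,b)
def proj(p,X):
    R=np.array(p["R"]);r,_=cv2.Rodrigues(R)
    q,_=cv2.projectPoints(np.array(X,float).reshape(-1,1,3),r,np.array(p["t"],float),np.array(p["mtx"],float),np.array(p["dist_coeffs"],float))
    return q[:,0,:]
E
python3 - <<'E'
from h import *
s=readout.state();print({k:np.round(v,3).tolist() for k,v in s.items()})
for n in ["scene","top","wrist"]:
    p=get_image(n);cv2.imwrite(f"pics/{n}0.png",p["img"]);o=-np.array(p["R"]).T@np.array(p["t"]);print(n,o.round(3),np.array(p["mtx"])[0].round(0))
    for l in ["tank","prongs","basket","bar","rod","grip","holder","tray","seat","vial","amber","beaker","jar","spanner","flask","capbox"]:
        r=finder.boxes_of(p,l)
        print(l,[(np.round(x["at"],1).tolist(),round(x["conf"],2)) for x in r[:2]], atz(p,r[0]["at"],0).round(3) if r else "")
E
```

```text
pics
{'time_s': 0.0, 'joint_pos': [1.107, 0.277, 1.506, -0.0, 1.361, -0.121], 'dq': [0.001, 0.001, 0.003, 0.001, -0.001, 0.001], 'joint_efforts': [-0.001, -40.459, -23.722, 0.07, 0.034, -0.0], 'position': [0.193, 0.541, 0.205], 'eef_rot': [0.577, -0.408, 0.579, 0.407], 'force': [-0.694, 0.295, 0.047], 'wrist_torque': [0.001, 0.027, -0.07], 'finger_gap': 0.094}
scene [1.342 0.066 0.658] [523.   0. 274.]
tank [([215.5, 423.6], 0.59), ([221.3, 348.8], 0.46)] [0.413 0.295 0.   ]
prongs [([219.6, 430.0], 0.76)] [0.427 0.306 0.   ]
basket [] 
bar [([180.7, 133.2], 0.3)] [ 0.313 -0.368  0.   ]
rod [([182.4, 132.6], 0.78)] [ 0.321 -0.367  0.   ]
grip [([180.9, 133.0], 0.78), ([256.8, 284.3], 0.56)] [ 0.314 -0.368  0.   ]
holder [([227.6, 143.0], 0.68), ([256.1, 292.1], 0.52)] [ 0.493 -0.292  0.   ]
tray [([257.0, 295.2], 0.55)] [0.567 0.031 0.   ]
seat [([256.1, 295.9], 0.76)] [0.564 0.032 0.   ]
vial [] 
amber [([224.1, 349.7], 0.79), ([256.7, 293.3], 0.29)] [0.454 0.139 0.   ]
beaker [([242.5, 202.7], 0.75)] [ 0.535 -0.157  0.   ]
jar [([307.6, 352.1], 0.58)] [0.694 0.135 0.   ]
spanner [(
[... 681 characters left out ...]
37 0.   ]
vial [([201.6, 276.8], 0.4)] [0.617 0.009 0.   ]
amber [([254.3, 210.8], 0.87)] [0.506 0.144 0.   ]
beaker [([217.2, 353.0], 0.87), ([201.7, 278.5], 0.17)] [ 0.586 -0.15   0.   ]
jar [([150.7, 215.7], 0.81), ([222.1, 426.9], 0.39)] [0.725 0.14  0.   ]
spanner [([141.7, 339.9], 0.58)] [ 0.748 -0.124  0.   ]
flask [([124.1, 262.2], 0.95)] [0.785 0.042 0.   ]
capbox [([327.4, 329.2], 0.74)] [ 0.36 -0.1   0.  ]
wrist [0.115 0.569 0.385] [301.   0. 276.]
tank [([403.0, 189.7], 0.75)] [0.498 0.278 0.   ]
prongs [([403.8, 187.2], 0.97)] [0.499 0.273 0.   ]
basket [] 
bar [] 
rod [] 
grip [] 
holder [] 
tray [] 
seat [] 
vial [] 
amber [] 
beaker [] 
jar [] 
spanner [] 
flask [] 
capbox []
```

View pics/scene0.png

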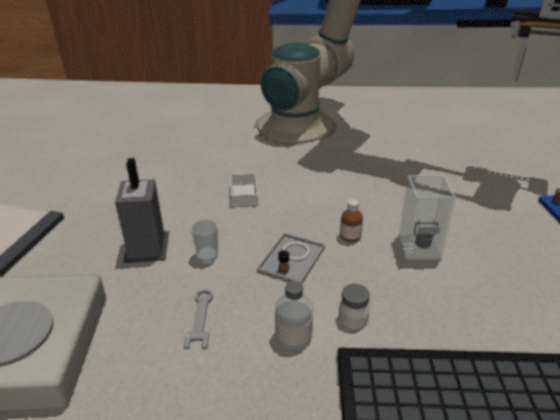

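View pics/top0.png

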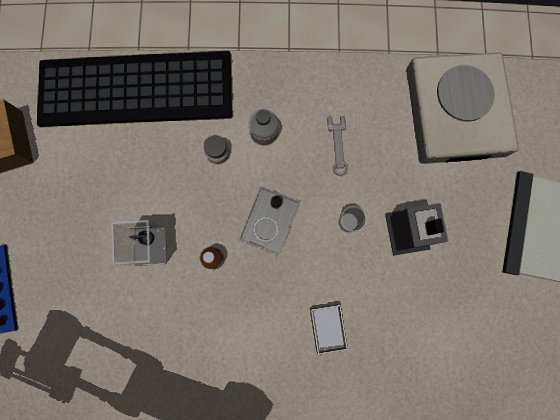

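View pics/wrist0.png

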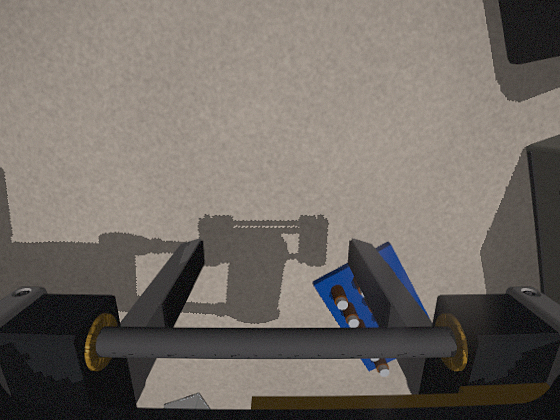

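Run:
```python
import cv2
a=cv2.imread("pics/scene0.png");b=cv2.imread("pics/top0.png")
def s(n,i,r0,r1,c0,c1):
    o=i[r0:r1,c0:c1];k=min(800/(c1-c0),600/(r1-r0));cv2.imwrite(n,cv2.resize(o,None,fx=k,fy=k,interpolation=cv2.INTER_CUBIC))
s("pics/s_tank.png",a,150,290,340,500)
s("pics/s_hold.png",a,140,290,80,240)
s("pics/t_tank.png",b,190,300,90,230)
s("pics/t_hold.png",b,170,290,340,480)
s("pics/t_tray.png",b,160,270,200,340)
```

```text
(no output)
```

View pics/s_tank.png

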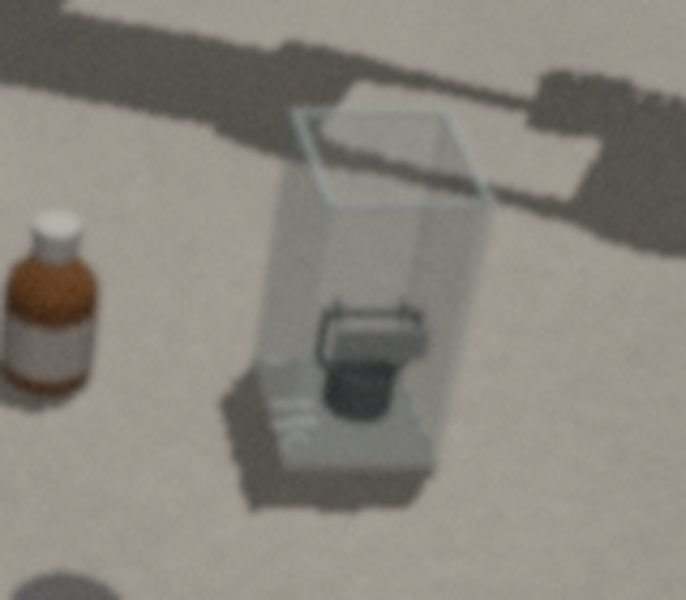

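View pics/s_hold.png

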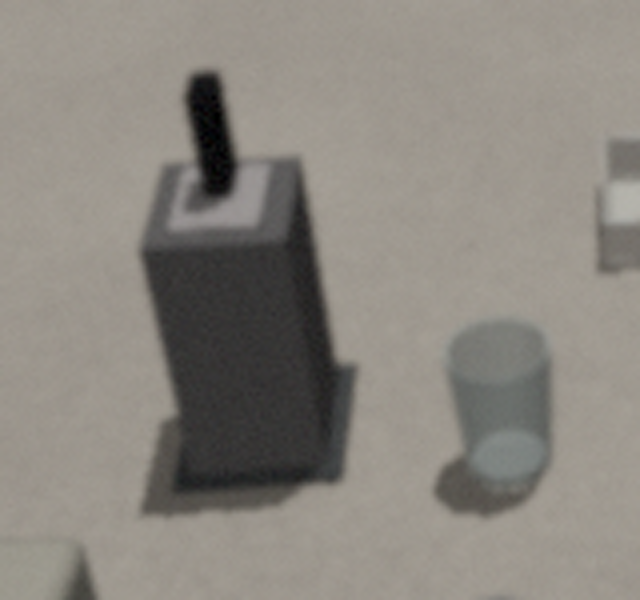

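View pics/t_tank.png

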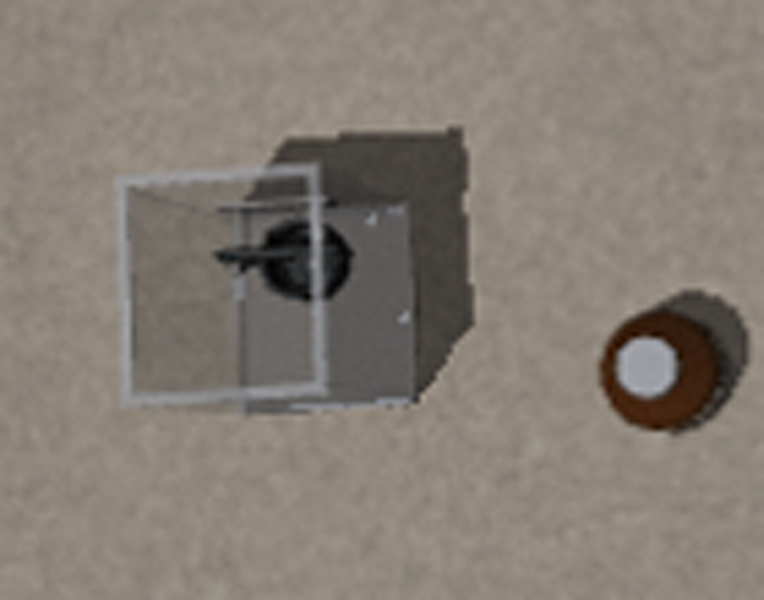

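View pics/t_hold.png

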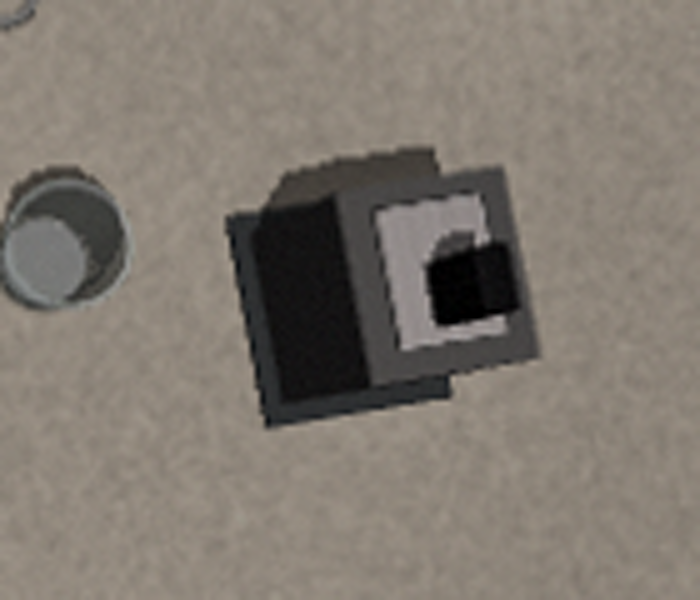

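View pics/t_tray.png

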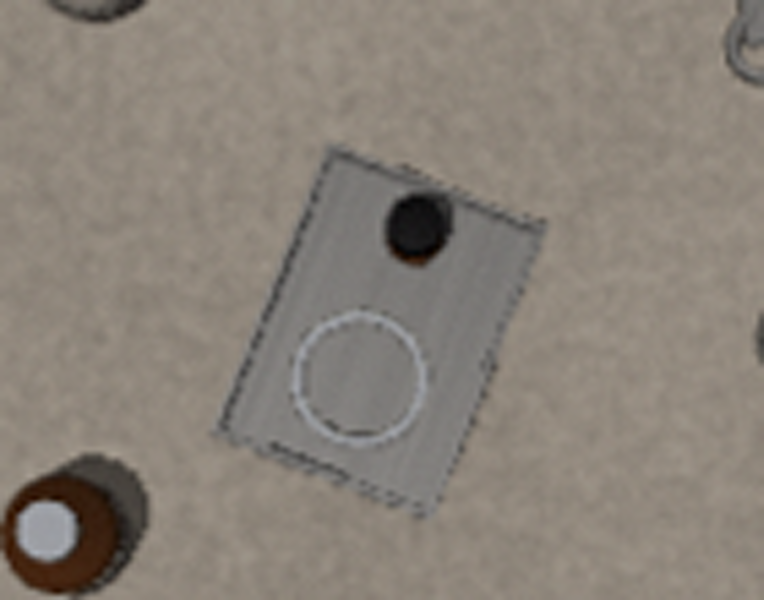

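```bash
cat > fit.py <<'E'
from h import *
from scipy.optimize import least_squares
S=get_image("scene");T=get_image("top")
def fit(obs,x0,name):
    # obs: (cam, local xyz mm, (col,row))
    def f(v):
        c,s=np.cos(v[2]),np.sin(v[2]);r=[]
        for p,l,px in obs:
            l=np.array(l)/1000.;X=[v[0]+c*l[0]-s*l[1],v[1]+s*l[0]+c*l[1],l[2]]
            r+=list(proj(p,X)[0]-px)
        return np.array(r)
    q=least_squares(f,x0,loss='soft_l1');print(name,q.x[:2].round(4),np.degrees(q.x[2]).round(2));print(f(q.x).reshape(-1,2).round(1).tolist());return q.x
def c(k,r0,c0,x,y): return (c0+(x+.5)/k-.5,r0+(y+.5)/k-.5)
ts=lambda x,y:c(600/140,150,340,x,y); tt=lambda x,y:c(600/110,190,90,x,y)
hs=lambda x,y:c(4,140,80,x,y); ht=lambda x,y:c(5,170,340,x,y)
yt=lambda x,y:c(600/110,160,200,x,y)
a,b=38,34
tank=[(T,(a,b,140),tt(116,178)),(T,(a,-b,140),tt(319,163)),(T,(-a,-b,140),tt(329,395)),(T,(-a,b,140),tt(124,406)),
(S,(-a,-b,140),ts(291,107)),(S,(-a,b,140),ts(445,110)),(S,(a,b,140),ts(495,206)),(S,(a,-b,140),ts(328,208)),(S,(a,-b,0),ts(285,470)),(S,(a,b,0),ts(434,468))]
v=fit(tank,[.52,.29,0],"tank")
fit([o for o in tank if o[0] is T],v,"tankT");fit([o for o in tank if o[0] is S],v,"tankS")
a,b=36,32
hol=[(T,(a,b,135),ht(333,195)),(T,(a,-b,135),ht(502,168)),(T,(-a,-b,135),ht(540,355)),(T,(-a,b,135),ht(372,385)),
(S,(-a,-b,135),hs(165,162)),(S,(-a,b,135),hs(302,156)),(S,(a,b,135),hs(288,244)),(S,(a,-b,135),hs(143,250))]
w=fit(hol,[.55,-.27,0],"holder")
fit([o for o in hol if o[0] is T],w,"hT");fit([o for o in hol if o[0] is S],w,"hS")
# flange top z=139 in rod frame, centred x=+8
fl=[(T,(34,20,139),ht(375,210)),(T,(34,-20,139),ht(482,194)),(T,(-18,20,139),ht(402,351)),(T,(-18,-20,139),ht(507,332)),
(S,(-18,-20,139),hs(184,168)),(S,(-18,20,139),hs(271,164)),(S,(34,20,139),hs(263,228)),(S,(34,-20,139),hs(169,231))]
fit(fl,[.55,-.27,0],"rod(fl +x)")
tr=[(T,(60,45,10),yt(330,148)),(T,(60,-45,10),yt(547,224)),(T,(-60,-45,10),yt(430,515)),(T,(-60,45,10),yt(218,432))]
fit(tr,[.58,.03,-.3],"tray");print("ring ctr",atz(T,yt(360,379)[::-1],.009))
E
python3 fit.py
```

```text
tank [0.5199 0.2712] 4.68
[[0.2, 0.4], [0.4, 0.5], [0.3, 0.4], [0.1, 0.9], [-0.4, 1.4], [0.7, 0.2], [0.5, 0.6], [-0.2, 0.6], [-0.5, 0.4], [1.1, 0.7]]
tankT [0.5209 0.2717] 4.63
[[-0.0, -0.2], [0.1, -0.0], [0.0, -0.1], [-0.2, 0.4]]
tankS [0.5178 0.2712] 4.75
[[-0.6, 0.9], [0.4, -0.4], [0.2, -0.1], [-0.3, -0.1], [-0.6, -0.2], [0.9, -0.0]]
holder [ 0.5575 -0.264 ] 10.05
[[0.1, -0.1], [-0.2, -0.4], [0.2, 0.9], [-0.0, 0.8], [0.0, 1.1], [0.3, 0.6], [0.1, -0.2], [-0.4, 0.5]]
hT [ 0.558 -0.264] 10.05
[[0.1, -0.4], [-0.2, -0.6], [0.2, 0.6], [-0.0, 0.5]]
hS [ 0.5558 -0.2645] 10.09
[[0.0, 0.6], [0.3, 0.1], [0.1, -0.8], [-0.4, -0.0]]
rod(fl +x) [ 0.5509 -0.2657] 10.0
[[-0.1, 0.2], [-0.4, -0.2], [0.1, 0.2], [0.3, 0.3], [0.3, 0.6], [0.4, 0.4], [-0.7, -0.4], [-0.1, 0.3]]
tray [0.578  0.0239] -20.63
[[-0.3, -1.6], [0.4, 0.0], [0.9, 0.8], [-1.2, 0.1]]
ring ctr [0.55863293 0.03168536 0.009     ]
```

Run:
```python
from h import *
S=get_image("scene");T=get_image("top")
def tf(o,a,l):
    a=np.radians(a);l=np.array(l,float)/1000;c,s=np.cos(a),np.sin(a)
    return np.c_[o[0]+c*l[:,0]-s*l[:,1],o[1]+s*l[:,0]+c*l[:,1],l[:,2]]
def crop(p,segs,r0,r1,c0,c1,k):
    im=cv2.resize(p["img"][r0:r1,c0:c1],None,fx=k,fy=k,interpolation=cv2.INTER_CUBIC)
    for X,col in segs:
        q=(proj(p,X)-[c0,r0]+.5)*k
        cv2.polylines(im,[q.astype(np.int32)],False,col,1)
    return im
def handle(rx,sg):
    return [[ (rx+sg*x,y,z) for x,y in ((-12,-7),(12,-7),(12,7),(-12,7),(-12,-7))] for z in (139,193)]
ho=(.5575,-.2642)
ims=[]
for sg,col in((1,(0,255,0)),(-1,(0,0,255))):
    segs=[(tf(ho,10.03,h),col) for h in handle(-8*sg,sg)]
    ims.append(np.hstack([crop(T,segs,190,260,380,450,5),crop(S,segs,150,220,100,170,5)]))
cv2.imwrite("pics/ov_h.png",cv2.resize(np.vstack(ims),(600,600)))
to=(.5203,.2715);ims=[]
for sg,col in((1,(0,255,0)),(-1,(0,0,255))):
    L=[[(16*sg,-20,70),(16*sg,20,70),(16*sg,20,42),(16*sg,-20,42),(16*sg,-20,70)]]
    for y in(-14,14): L.append([(34*sg,y,66),(11*sg,y,66),(11*sg,y,75)])
    segs=[(tf(to,4.65,h),col) for h in L]
    ims.append(np.hstack([crop(T,segs,205,275,105,175,5),crop(S,segs,190,260,390,460,5)]))
cv2.imwrite("pics/ov_t.png",cv2.resize(np.vstack(ims),(600,600)))
```

```text
(no output)
```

View pics/ov_h.png

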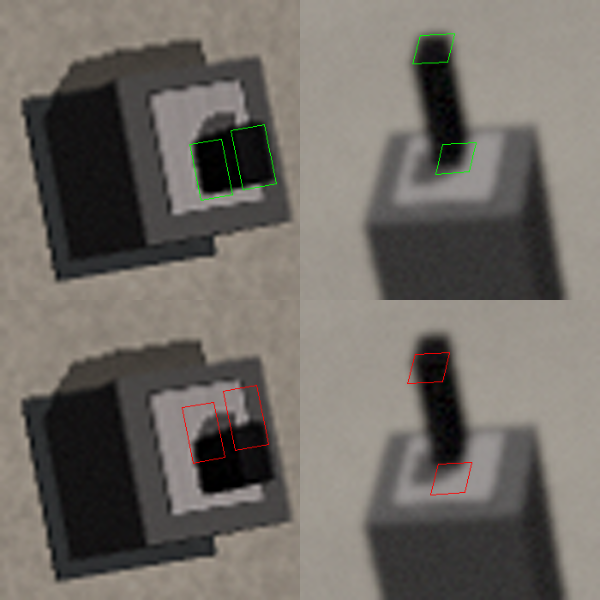

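View pics/ov_t.png

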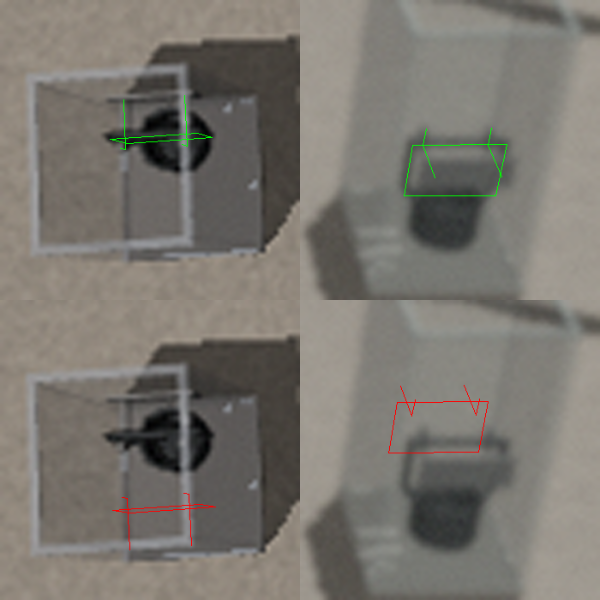

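```bash
cat > pl.py <<'E'
from h import *
from scipy.spatial.transform import Rotation as Ro
def st():
    s=readout.state();q=s["eef_rot"];R=Ro.from_quat([q[1],q[2],q[3],q[0]]).as_matrix();return s,np.array(s["position"]),R
def goal_R(yaw,flip=1):
    a=np.radians(yaw);z=flip*np.array([-np.sin(a),np.cos(a),0]);x=np.array([0,0,-1.]);return np.c_[x,np.cross(z,x),z]
def need(pos,yaw,flip):
    s,p,R=st();G=goal_R(yaw,flip)
    rv=Ro.from_matrix(R.T@G).as_rotvec(degrees=True)
    print("t",s["time_s"],"pos",p.round(4),"F",np.round(s["force"],2),"gap",round(s["finger_gap"],4))
    print("rot tool deg",rv.round(2),"units",(rv/5).round(3))
    d=np.array(pos)-p
    print("shift in goal axes mm",(G.T@d*1000).round(1),"units",(G.T@d/.05).round(3), "cur axes units",(R.T@d/.05).round(3))
E
python3 - <<'E'
from pl import *
s,p,R=st();print(R.round(3))
for f in(1,-1): need((.5505,-.2658,.25),10,f)
E
```

```text
[[ 0.    -0.942  0.336]
 [ 0.     0.336  0.942]
 [-1.    -0.     0.   ]]
t 2.75 pos [0.1933 0.5416 0.2055] F [ 0.7 -0.6  0.2] gap 0.0942
rot tool deg [-2.964e+01  1.000e-02  0.000e+00] units [-5.928e+00  1.000e-03  1.000e-03]
shift in goal axes mm [ -44.5 -211.6 -857.1] units [ -0.89   -4.231 -17.143] cur axes units [ -0.891 -12.155 -12.807]
t 2.75 pos [0.1933 0.5416 0.2055] F [ 0.7 -0.6  0.2] gap 0.0942
rot tool deg [ 1.5036e+02  0.0000e+00 -1.0000e-02] units [ 3.0072e+01  1.0000e-03 -2.0000e-03]
shift in goal axes mm [-44.5 211.6 857.1] units [-0.89   4.231 17.143] cur axes units [ -0.891 -12.155 -12.807]
```

Emit:
{"method": "carry_out", "body": {
  "offset": [
    [-0.15,0,0],
    [-0.15,0,0],
    [-0.15,0,0],
    [-0.15,0,0],
    [-0.15,0,0],
    [-0.15,0,0],
    [0,-0.24,-0.95],
    [0,-0.24,-0.95],
    [0,-0.24,-0.95],
    [0,-0.24,-0.95],
    [0,-0.24,-0.95],
    [0,-0.24,-0.95],
    [0,-0.24,-0.95],
    [0,-0.24,-0.95],
    [0,-0.24,-0.95],
    [0,-0.24,-0.95],
    [0,-0.24,-0.95],
    [0,-0.24,-0.95],
    [0,-0.24,-0.95],
    [0,-0.24,-0.95]
  ],
  "rot": [
    [-0.988,0,0],
    [-0.988,0,0],
    [-0.988,0,0],
    [-0.988,0,0],
    [-0.988,0,0],
    [-0.988,0,0],
    [0,0,0],
    [0,0,0],
    [0,0,0],
    [0,0,0],
    [0,0,0],
    [0,0,0],
    [0,0,0],
    [0,0,0],
    [0,0,0],
    [0,0,0],
    [0,0,0],
    [0,0,0],
    [0,0,0],
    [0,0,0]
  ],
  "fingers": 0.6,
  "newtons": 40
}}

```text
time_s: 5.25
position: [0.4747, -0.0858, 0.2506]
eef_rot: [-0.455, 0.542, -0.454, -0.541]
force: [0.8, 0.7, -0.4]
finger_gap: 0.0564
```

Run:
```python
from pl import *
need((.5505,-.2658,.25),10,1)
```

```text
t 5.25 pos [ 0.4747 -0.0858  0.2506] F [ 0.75  0.75 -0.37] gap 0.0564
rot tool deg [-0.03  0.    0.04] units [-0.005  0.001  0.009]
shift in goal axes mm [   0.6  -43.4 -190.5] units [ 0.013 -0.867 -3.809] cur axes units [ 0.013 -0.869 -3.809]
```

Emit:
{"method": "carry_out", "body": {
  "offset": [
    [0,-0.2,-0.92],
    [0,-0.2,-0.92],
    [0,-0.2,-0.92],
    [0,-0.2,-0.92],
    [0,0,0],
    [0,0,0]
  ],
  "rot": [
    [0,0,0],
    [0,0,0],
    [0,0,0],
    [0,0,0],
    [0,0,0],
    [0,0,0]
  ]
}}

```text
time_s: 6.0
position: [0.5451, -0.2578, 0.2501]
eef_rot: [0.455, -0.541, 0.454, 0.542]
force: [0.0, 0.4, -0.7]
finger_gap: 0.0563
```

Run:
```python
from pl import *
need((.5505,-.2658,.147),10,1)
p=get_image("wrist");cv2.imwrite("pics/w1.png",p["img"])
for l in("grip","rod","holder"):print(l,finder.boxes_of(p,l)[:1])
T=get_image("top")
for q in(p,T):
  r=finder.boxes_of(q,"grip")
  if r: print(atz(q,r[0]["at"],.166))
a=np.radians(10)
for n,X in (("handle top",[.5505,-.2658,.193]),("base",[.5505,-.2658,.139])):print(n,proj(p,X))
```

```text
t 6.0 pos [ 0.5451 -0.2578  0.2501] F [ 0.    0.43 -0.7 ] gap 0.0563
rot tool deg [-0.02  0.09 -0.04] units [-0.004  0.017 -0.007]
shift in goal axes mm [103.1  -3.9  -8.8] units [ 2.062 -0.078 -0.175] cur axes units [ 2.062 -0.08  -0.178]
grip []
rod [{'at': [214.6, 265.9], 'conf': 0.77}]
holder [{'at': [186.4, 266.5], 'conf': 0.58}]
[0.68239396 0.11291286 0.166     ]
handle top [[265.38051203 227.16033668]]
base [[267.0492863  208.60761709]]
```

View pics/w1.png

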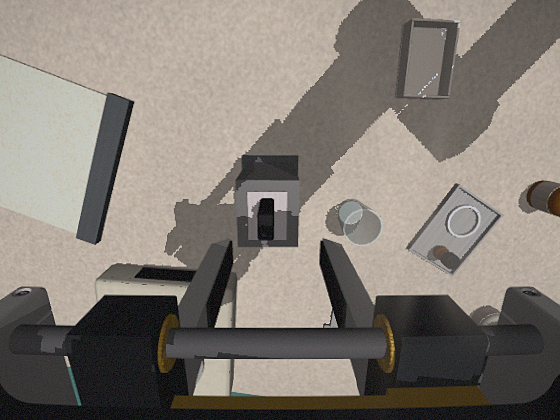

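Emit:
{"method": "carry_out", "body": {
  "offset": [
    [0,-0.08,-0.175],
    [0.4,0,0],
    [0.4,0,0],
    [0.4,0,0],
    [0.4,0,0],
    [0.3,0,0],
    [0.1,0,0],
    [0,0,0]
  ],
  "rot": [
    [0,0.017,0],
    [0,0,0],
    [0,0,0],
    [0,0,0],
    [0,0,0],
    [0,0,0],
    [0,0,0],
    [0,0,0]
  ]
}}

```text
time_s: 7.35
position: [0.5512, -0.2666, 0.1504]
eef_rot: [-0.454, 0.542, -0.455, -0.541]
force: [0.2, 0.0, -0.5]
finger_gap: 0.0565
```

Emit:
{"method": "carry_out", "body": {
  "offset": [
    [0,0,0],
    [0,0,0],
    [0,0,0],
    [0,0,0],
    [0,0,0],
    [0,0,0]
  ],
  "rot": [
    [0,0,0],
    [0,0,0],
    [0,0,0],
    [0,0,0],
    [0,0,0],
    [0,0,0]
  ],
  "fingers": 0,
  "newtons": 40
}}

```text
time_s: 8.1
position: [0.551, -0.2663, 0.1506]
eef_rot: [-0.454, 0.542, -0.455, -0.541]
force: [-0.9, -0.2, 1.0]
finger_gap: 0.0136
```

Run:
```python
from pl import *
need((.5505,-.2658,.147),10,1)
S=get_image("scene");cv2.imwrite("pics/s1.png",cv2.resize(S["img"][100:270,60:260],None,fx=3.5,fy=3.5))
```

```text
t 8.1 pos [ 0.551  -0.2663  0.1506] F [-0.88 -0.23  1.05] gap 0.0136
rot tool deg [-0.   -0.07  0.01] units [-0.    -0.014  0.001]
shift in goal axes mm [3.6 0.4 0.6] units [0.072 0.008 0.012] cur axes units [0.072 0.008 0.012]
```

View pics/s1.png

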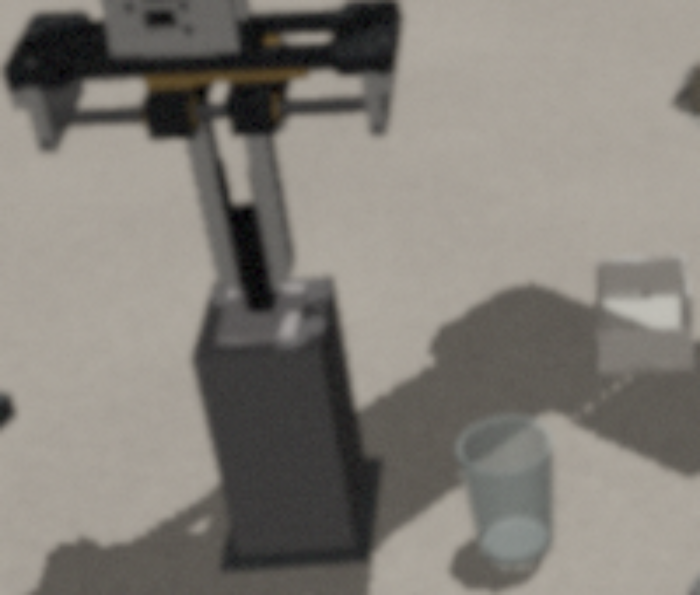

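Emit:
{"method": "carry_out", "body": {
  "offset": [
    [-0.1,0,0],
    [-0.2,0,0],
    [-0.4,0,0],
    [-0.4,0,0],
    [-0.4,0,0],
    [-0.4,0,0],
    [-0.4,0,0],
    [-0.4,0,0],
    [-0.3,0,0],
    [-0.1,0,0],
    [0,0,0]
  ],
  "rot": [
    [0,0,0],
    [0,0,0],
    [0,0,0],
    [0,0,0],
    [0,0,0],
    [0,0,0],
    [0,0,0],
    [0,0,0],
    [0,0,0],
    [0,0,0],
    [0,0,0]
  ]
}}

```text
time_s: 9.52
position: [0.5509, -0.2662, 0.3054]
eef_rot: [-0.454, 0.542, -0.455, -0.541]
force: [-0.5, 0.2, -1.5]
finger_gap: 0.0138
```

Run:
```python
from pl import *
need((.46,-.20,.20),4.65,1)
S=get_image("scene");
s,p,R=st()
for L in(.096,.126):print(L,proj(S,[p[0],p[1],p[2]-.0156-L]))
im=cv2.resize(S["img"][60:260,60:260],None,fx=3,fy=3)
cv2.imwrite("pics/s2.png",im)
```

```text
t 9.525 pos [ 0.5509 -0.2662  0.3054] F [-0.48  0.17 -1.49] gap 0.0138
rot tool deg [ 5.35 -0.07  0.  ] units [ 1.069 -0.015  0.   ]
shift in goal axes mm [105.4  85.3  73.4] units [2.108 1.705 1.468] cur axes units [2.106 1.561 1.623]
0.096 [[130.23461759 161.02275767]]
0.126 [[133.17153055 175.44259547]]
```

View pics/s2.png

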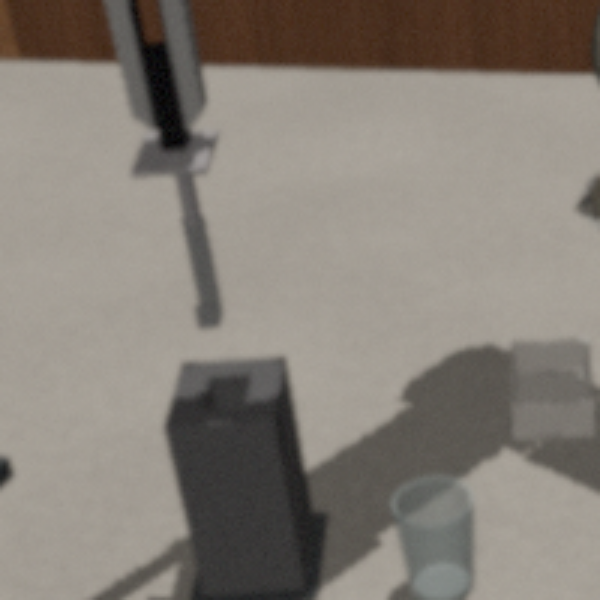

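Run:
```python
from pl import *
S=get_image("scene");s,p,R=st()
xd=np.array([np.cos(.1745),np.sin(.1745),0])*.0165
for L in(.1,.105,.11,.115,.12):print(L,proj(S,p+xd-[0,0,.0156+L]))
need((.46,-.20,.155),4.65,1)
```

```text
0.1 [[129.49301815 167.75490982]]
0.105 [[129.99830338 170.20294146]]
0.11 [[130.49992972 172.63526962]]
0.115 [[130.99794047 175.05206708]]
0.12 [[131.49237819 177.45350388]]
t 9.625 pos [ 0.5506 -0.266   0.3046] F [-0.3  -0.13 -1.31] gap 0.0135
rot tool deg [ 5.35 -0.02 -0.06] units [ 1.07  -0.004 -0.013]
shift in goal axes mm [149.6  85.   73.2] units [2.992 1.7   1.464] cur axes units [2.993 1.552 1.617]
```

Emit:
{"method": "carry_out", "body": {
  "offset": [
    [0,0.3,0.3],
    [0,0.4,0.4],
    [0,0.4,0.4],
    [0,0.4,0.35],
    [0.4,0.1,0.1],
    [0.6,0,0],
    [0.7,0,0],
    [0.7,0,0],
    [0.4,0,0],
    [0.2,0,0],
    [0,0,0]
  ],
  "rot": [
    [0.36,0,0],
    [0.36,0,0],
    [0.35,0,0],
    [0,0,0],
    [0,0,0],
    [0,0,0],
    [0,0,0],
    [0,0,0],
    [0,0,0],
    [0,0,0],
    [0,0,0]
  ]
}}

```text
time_s: 11.0
position: [0.4618, -0.1991, 0.1548]
eef_rot: [0.479, -0.52, 0.48, 0.52]
force: [-0.3, -0.2, -1.7]
finger_gap: 0.0141
```

Run:
```python
from pl import *
need((.46,-.20,.155),4.65,1)
```

```text
t 11.0 pos [ 0.4618 -0.1991  0.1548] F [-0.3  -0.21 -1.71] gap 0.0141
rot tool deg [-0.   -0.03 -0.06] units [-0.001 -0.006 -0.012]
shift in goal axes mm [-0.2  1.9 -0.7] units [-0.004  0.037 -0.014] cur axes units [-0.004  0.037 -0.014]
```

Emit:
{"method": "carry_out", "body": {
  "offset": [
    [0.2,0,0],
    [0.2,0,0],
    [0.14,0,0],
    [0,0,0]
  ],
  "rot": [
    [0,0,0],
    [0,0,0],
    [0,0,0],
    [0,0,0]
  ]
}}

```text
time_s: 11.5
position: [0.4617, -0.1991, 0.1277]
eef_rot: [0.479, -0.52, 0.48, 0.52]
force: [-0.3, -1.1, -1.2]
finger_gap: 0.014
```

Emit:
{"method": "carry_out", "body": {
  "offset": [
    [0.04,0,0],
    [0.04,0,0],
    [0,0,0]
  ],
  "rot": [
    [0,0,0],
    [0,0,0],
    [0,0,0]
  ]
}}

```text
time_s: 11.88
position: [0.4622, -0.1994, 0.1243]
eef_rot: [-0.479, 0.52, -0.48, -0.519]
force: [-0.4, -0.3, -2.4]
finger_gap: 0.0136
```

Emit:
{"method": "carry_out", "body": {
  "offset": [
    [0.03,0,0],
    [0.03,0,0],
    [0,0,0]
  ],
  "rot": [
    [0,0,0],
    [0,0,0],
    [0,0,0]
  ]
}}

```text
time_s: 12.25
position: [0.4621, -0.1993, 0.1212]
eef_rot: [-0.479, 0.52, -0.48, -0.52]
force: [0.1, -0.1, -1.8]
finger_gap: 0.014
```

Emit:
{"method": "carry_out", "body": {
  "offset": [
    [0.03,0,0],
    [0,0,0]
  ],
  "rot": [
    [0,0,0],
    [0,0,0]
  ]
}}

```text
time_s: 12.5
position: [0.4623, -0.1994, 0.1209]
eef_rot: [-0.479, 0.521, -0.48, -0.519]
force: [-1.6, 0.6, 4.8]
finger_gap: 0.0137
```

Emit:
{"method": "carry_out", "body": {
  "offset": [
    [0.03,0,0],
    [0,0,0]
  ],
  "rot": [
    [0,0,0],
    [0,0,0]
  ]
}}

```text
time_s: 12.75
position: [0.4624, -0.1995, 0.1207]
eef_rot: [-0.479, 0.521, -0.479, -0.519]
force: [-2.6, 1.8, 11.7]
finger_gap: 0.0136
```

Emit:
{"method": "carry_out", "body": {
  "offset": [
    [-0.2,0,0],
    [-0.6,0,0],
    [-0.9,0,0],
    [-0.9,0,0],
    [-0.8,0,0.2],
    [-0.2,-0.1,0.6],
    [0,-0.1,0.9],
    [0,-0.1,0.9],
    [0,-0.1,0.9],
    [0,-0.1,0.9],
    [0,-0.1,0.9],
    [0,-0.1,0.9],
    [0,-0.1,0.9],
    [0,-0.1,0.9],
    [0,-0.1,0.7],
    [0,-0.1,0.4],
    [0,-0.1,0.2],
    [0,0,0],
    [0,0,0]
  ],
  "rot": [
    [0,0,0],
    [0,0,0],
    [0,0,0],
    [0,0,0],
    [0,0,0],
    [0,0,0],
    [0,0,0],
    [0,0,0],
    [0,0,0],
    [0,0,0],
    [0,0,0],
    [0,0,0],
    [0,0,0],
    [0,0,0],
    [0,0,0],
    [0,0,0],
    [0,0,0],
    [0,0,0],
    [0,0,0]
  ]
}}

```text
time_s: 15.12
position: [0.4843, 0.2681, 0.2977]
eef_rot: [-0.479, 0.52, -0.48, -0.519]
force: [-0.1, 0.2, -1.4]
finger_gap: 0.0137
```

Run:
```python
from pl import *
need((.5123,.2709,.290),4.65,1)
```

```text
t 15.125 pos [0.4843 0.2681 0.2977] F [-0.09  0.24 -1.38] gap 0.0137
rot tool deg [-0.07 -0.13 -0.01] units [-0.013 -0.026 -0.001]
shift in goal axes mm [  7.7 -28.1   0.5] units [ 0.153 -0.562  0.011] cur axes units [ 0.153 -0.562  0.012]
```

Emit:
{"method": "carry_out", "body": {
  "offset": [
    [0,-0.3,0.01],
    [0.1,-0.26,0],
    [0,0,0],
    [0,0,0]
  ],
  "rot": [
    [0,0,0],
    [0,-0.02,0],
    [0,0,0],
    [0,0,0]
  ]
}}

```text
time_s: 15.62
position: [0.5121, 0.2718, 0.2923]
eef_rot: [0.479, -0.519, 0.48, 0.52]
force: [0.3, -0.2, -1.7]
finger_gap: 0.0138
```

```bash
cat > look.py <<'E'
from pl import *
import sys
def tf(o,a,l):
    a=np.radians(a);l=np.array(l,float)/1000;c,s=np.cos(a),np.sin(a)
    return np.c_[o[0]+c*l[:,0]-s*l[:,1],o[1]+s*l[:,0]+c*l[:,1],l[:,2]]
TO=(.5203,.2715)
def look(name,yaw=4.65,cams=("scene","top"),half=45,center=None,tank=True):
    s,p,R=st();f=p[2]-.121;ims=[]
    for n in cams:
        P=get_image(n);c=proj(P,center if center is not None else [p[0],p[1],f])[0].astype(int)
        r0=min(max(c[1]-half,0),420-2*half);c0=min(max(c[0]-half,0),560-2*half);k=400/(2*half)
        im=cv2.resize(P["img"][r0:r0+2*half,c0:c0+2*half],(400,400),interpolation=cv2.INTER_CUBIC);im0=im.copy()
        F=f*1000
        hook=tf(p,yaw,[(-2.5,0,F+40),(-2.5,0,F),(16.5,0,F),(16.5,0,F+14),(12.5,0,F+14),(12.5,0,F+4),(2.5,0,F+4),(2.5,0,F+40)])
        segs=[(hook,(0,255,0))]
        if tank:
            segs+=[(tf(TO,4.65,[(16,-20,70),(16,20,70)]),(0,0,255))]+[(tf(TO,4.65,[(34,y,66),(11,y,66),(11,y,75)]),(255,0,0)) for y in(-14,14)]
        for X,col in segs: cv2.polylines(im,[((proj(P,X)-[c0,r0]+.5)*k).astype(np.int32)],False,col,1)
        ims.append(np.hstack([im0,im]))
    im=np.vstack(ims);k=min(1,600/im.shape[0]);cv2.imwrite(name,cv2.resize(im,None,fx=k,fy=k))
    print("time",s["time_s"],"foot z",f.round(4))
E
python3 - <<'E'
from look import *
need((.5123,.2709,.290),4.65,1)
look("pics/l1.png")
E
```

```text
t 15.625 pos [0.5121 0.2718 0.2923] F [ 0.31 -0.23 -1.67] gap 0.0138
rot tool deg [-0.02  0.01 -0.06] units [-0.005  0.002 -0.012]
shift in goal axes mm [ 2.3 -0.2 -0.9] units [ 0.045 -0.004 -0.018] cur axes units [ 0.045 -0.004 -0.018]
time 15.625 foot z 0.1713
```

View pics/l1.png

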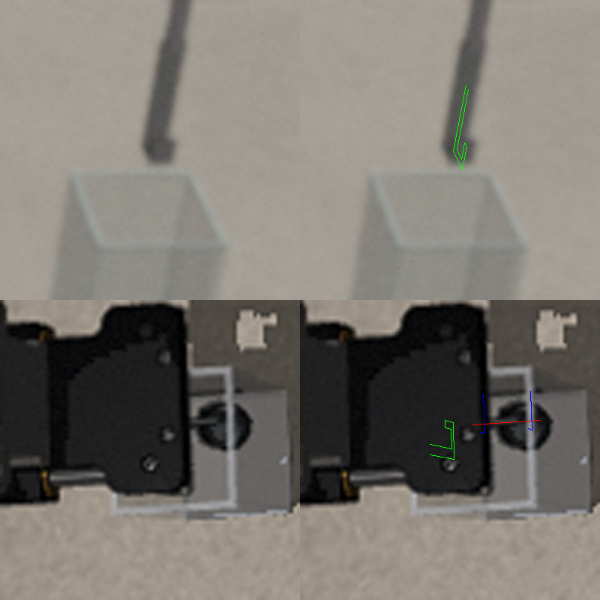

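Run:
```python
from look import *
s,p,R=st();F=(p[2]-.121)*1000;O=F+105.4
P=get_image("scene");ims=[]
r0,r1,c0,c1=90,205,370,450;k=5
im=cv2.resize(P["img"][r0:r1,c0:c1],None,fx=k,fy=k,interpolation=cv2.INTER_CUBIC);im0=im.copy()
segs=[[(x,y,O+z) for x,y in((-18,-20),(34,-20),(34,20),(-18,20),(-18,-20))] for z in(0,4)]
segs+=[[(0,-5,O),(0,-5,O-45),(0,5,O-45),(0,5,O)],[(2.5,-6,O-45),(2.5,-6,F+4)],[(2.5,6,O-45),(2.5,6,F+4)],
[(16.5,-6,F),(16.5,6,F),(16.5,6,F+14),(16.5,-6,F+14),(16.5,-6,F)],[(12,y,z) for y,z in((-7,O+4),(-7,O+58),(7,O+58),(7,O+4))]]
for X in segs: cv2.polylines(im,[((proj(P,tf(p,4.65,X))-[c0,r0]+.5)*k).astype(np.int32)],False,(0,255,0),1)
cv2.imwrite("pics/l2.png",np.hstack([im0,im]))
```

View pics/l2.png

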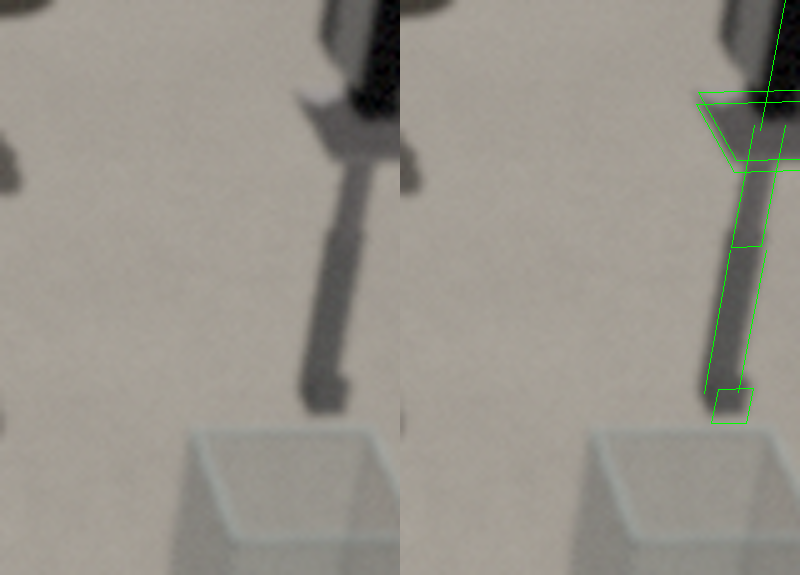

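Emit:
{"method": "carry_out", "body": {
  "offset": [
    [0.2,0,-0.01],
    [0.35,0,0],
    [0.35,0,0],
    [0.35,0,0],
    [0.35,0,0],
    [0.35,0,0],
    [0.3,0,0],
    [0.2,0,0],
    [0,0,0],
    [0,0,0]
  ],
  "rot": [
    [0,0,0],
    [0,0,0],
    [0,0,0],
    [0,0,0],
    [0,0,0],
    [0,0,0],
    [0,0,0],
    [0,0,0],
    [0,0,0],
    [0,0,0]
  ]
}}

```text
time_s: 17.02
position: [0.5126, 0.2717, 0.1707]
eef_rot: [-0.48, 0.52, -0.479, -0.52]
force: [-0.0, 0.0, -1.8]
finger_gap: 0.0137
```

Run:
```python
from look import *
need((.5123,.2709,.169),4.65,1)
look("pics/l3.png",cams=("scene",),half=35,center=[.525,.272,.06])
```

```text
t 17.025 pos [0.5126 0.2717 0.1707] F [-0.04  0.   -1.77] gap 0.0137
rot tool deg [-0.    0.04  0.08] units [-0.     0.008  0.015]
shift in goal axes mm [ 1.7  0.4 -0.8] units [ 0.035  0.008 -0.015] cur axes units [ 0.035  0.008 -0.015]
time 17.025 foot z 0.0497
```

View pics/l3.png

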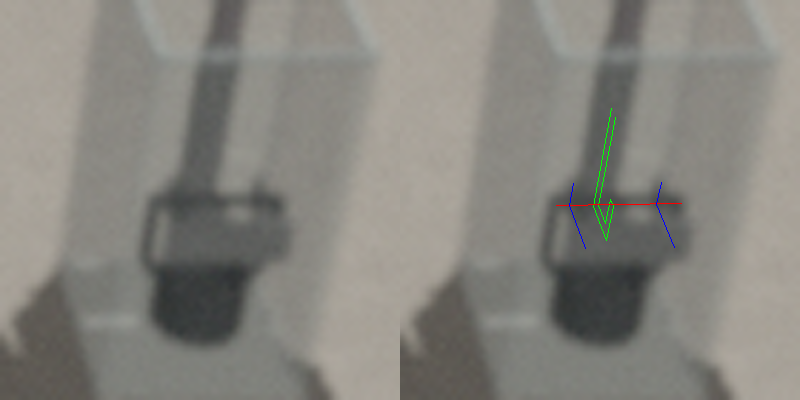

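Emit:
{"method": "carry_out", "body": {
  "offset": [
    [0.05,0,0],
    [0,0,0],
    [0,-0.05,0],
    [0,-0.05,0],
    [0,-0.05,0],
    [0,-0.05,0],
    [0,0,0]
  ],
  "rot": [
    [0,0,0],
    [0,0,0],
    [0,0,0],
    [0,0,0],
    [0,0,0],
    [0,0,0],
    [0,0,0]
  ]
}}

```text
time_s: 17.95
position: [0.5224, 0.2723, 0.1676]
eef_rot: [0.479, -0.52, 0.479, 0.52]
force: [-0.1, -0.4, -0.8]
finger_gap: 0.014
```

Emit:
{"method": "carry_out", "body": {
  "offset": [
    [0,-0.05,0],
    [0,-0.05,0],
    [0,-0.05,0],
    [0,0,0]
  ],
  "rot": [
    [0,0,0],
    [0,0,0],
    [0,0,0],
    [0,0,0]
  ]
}}

```text
time_s: 18.45
position: [0.5298, 0.2729, 0.1676]
eef_rot: [0.479, -0.52, 0.479, 0.52]
force: [0.8, -0.4, -2.0]
finger_gap: 0.0139
```

Run:
```python
from look import *
need((.5287,.2722,.167),4.65,1)
look("pics/l4.png",cams=("scene","top"),half=35,center=[.525,.272,.06])
```

```text
t 18.45 pos [0.5298 0.2729 0.1676] F [ 0.78 -0.45 -1.96] gap 0.0139
rot tool deg [-0.01  0.02  0.01] units [-0.001  0.004  0.003]
shift in goal axes mm [ 0.6  1.2 -0.6] units [ 0.013  0.024 -0.013] cur axes units [ 0.013  0.024 -0.013]
time 18.45 foot z 0.0466
```

View pics/l4.png

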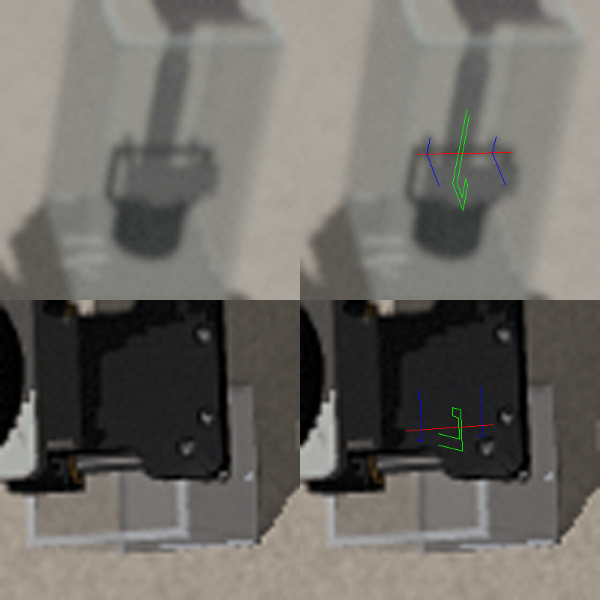

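Emit:
{"method": "carry_out", "body": {
  "offset": [
    [-0.05,0,0],
    [-0.08,0,0],
    [-0.08,0,0],
    [-0.05,0,0],
    [-0.04,0,0],
    [-0.04,0,0],
    [-0.04,0,0],
    [0,0,0],
    [0,0,0]
  ],
  "rot": [
    [0,0,0],
    [0,0,0],
    [0,0,0],
    [0,0,0],
    [0,0,0],
    [0,0,0],
    [0,0,0],
    [0,0,0],
    [0,0,0]
  ]
}}

```text
time_s: 19.68
position: [0.5294, 0.2729, 0.1864]
eef_rot: [0.479, -0.52, 0.479, 0.52]
force: [0.3, -0.8, -3.0]
finger_gap: 0.0139
```

Emit:
{"method": "carry_out", "body": {
  "offset": [
    [-0.06,0,0],
    [-0.06,0,0],
    [-0.06,0,0],
    [0,0,0],
    [0,0,0]
  ],
  "rot": [
    [0,0,0],
    [0,0,0],
    [0,0,0],
    [0,0,0],
    [0,0,0]
  ]
}}

```text
time_s: 20.3
position: [0.5296, 0.2729, 0.1957]
eef_rot: [0.479, -0.52, 0.479, 0.52]
force: [1.1, 0.5, -4.0]
finger_gap: 0.0134
```

Run:
```python
from look import *
need((.5287,.2722,.167),4.65,1)
look("pics/l5.png",cams=("scene",),half=35,center=[.525,.272,.06])
```

```text
t 20.3 pos [0.5296 0.2729 0.1957] F [ 1.09  0.48 -3.98] gap 0.0134
rot tool deg [0.   0.02 0.01] units [0.    0.004 0.002]
shift in goal axes mm [28.7  0.9 -0.7] units [ 0.574  0.018 -0.013] cur axes units [ 0.574  0.019 -0.013]
time 20.3 foot z 0.0747
```

View pics/l5.png

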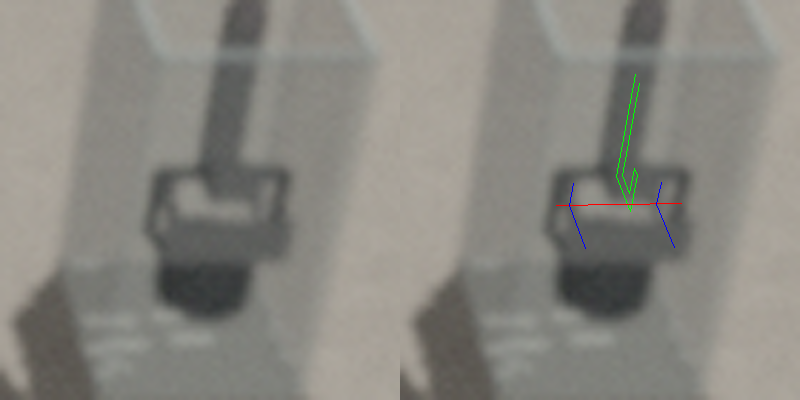

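Emit:
{"method": "carry_out", "body": {
  "offset": [
    [-0.03,0,0],
    [0,0.02,0],
    [0,0.04,0],
    [0,0.05,0],
    [0,0.05,0],
    [0,0.06,0],
    [0,0.06,0],
    [0,0.06,0],
    [0,0.06,0],
    [0,0.05,0],
    [0,0.05,0],
    [0,0.04,0],
    [0,0.02,0],
    [0,0,0],
    [0,0,0]
  ],
  "rot": [
    [0,0,0],
    [0,0,0],
    [0,0,0],
    [0,0,0],
    [0,0,0],
    [0,0,0],
    [0,0,0],
    [0,0,0],
    [0,0,0],
    [0,0,0],
    [0,0,0],
    [0,0,0],
    [0,0,0],
    [0,0,0],
    [0,0,0]
  ]
}}

```text
time_s: 22.22
position: [0.5018, 0.2707, 0.1972]
eef_rot: [0.479, -0.52, 0.479, 0.52]
force: [0.2, 0.5, -3.4]
finger_gap: 0.0138
```

Run:
```python
from look import *
need((.5015,.2700,.167),4.65,1)
look("pics/l6.png",cams=("scene",),half=35,center=[.525,.272,.06])
```

```text
t 22.225 pos [0.5018 0.2707 0.1972] F [ 0.22  0.45 -3.38] gap 0.0138
rot tool deg [-0.    0.02  0.02] units [-0.001  0.004  0.004]
shift in goal axes mm [30.2  0.4 -0.6] units [ 0.604  0.007 -0.013] cur axes units [ 0.604  0.007 -0.013]
time 22.225 foot z 0.0762
```

View pics/l6.png

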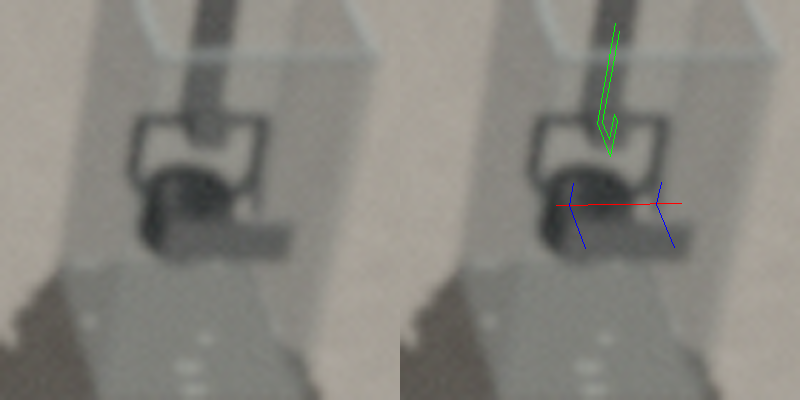

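Emit:
{"method": "carry_out", "body": {
  "offset": [
    [-0.04,0,0],
    [-0.08,0,0],
    [-0.14,0,0],
    [-0.2,0,0],
    [-0.22,0,0],
    [-0.22,0,0],
    [-0.22,0,0],
    [-0.22,0,0],
    [-0.22,0,0],
    [-0.22,0,0],
    [-0.22,0,0],
    [-0.22,0,0],
    [-0.22,0,0],
    [-0.2,0,0],
    [-0.14,0,0],
    [-0.08,0,0],
    [-0.04,0,0],
    [0,0,0]
  ],
  "rot": [
    [0,0,0],
    [0,0,0],
    [0,0,0],
    [0,0,0],
    [0,0,0],
    [0,0,0],
    [0,0,0],
    [0,0,0],
    [0,0,0],
    [0,0,0],
    [0,0,0],
    [0,0,0],
    [0,0,0],
    [0,0,0],
    [0,0,0],
    [0,0,0],
    [0,0,0],
    [0,0,0]
  ]
}}

```text
time_s: 24.52
position: [0.5016, 0.2706, 0.342]
eef_rot: [0.479, -0.52, 0.479, 0.52]
force: [-0.4, 0.5, -3.5]
finger_gap: 0.0137
```

Run:
```python
from look import *
need((.5515,.0310,.167),4.65,1)
look("pics/l7.png",cams=("scene",),half=50)
```

```text
t 24.525 pos [0.5016 0.2706 0.342 ] F [-0.44  0.51 -3.47] gap 0.0137
rot tool deg [-0.    0.02 -0.01] units [-0.     0.003 -0.002]
shift in goal axes mm [ 175.   -30.3 -242.9] units [ 3.5   -0.606 -4.857] cur axes units [ 3.499 -0.607 -4.858]
time 24.525 foot z 0.221
```

View pics/l7.png

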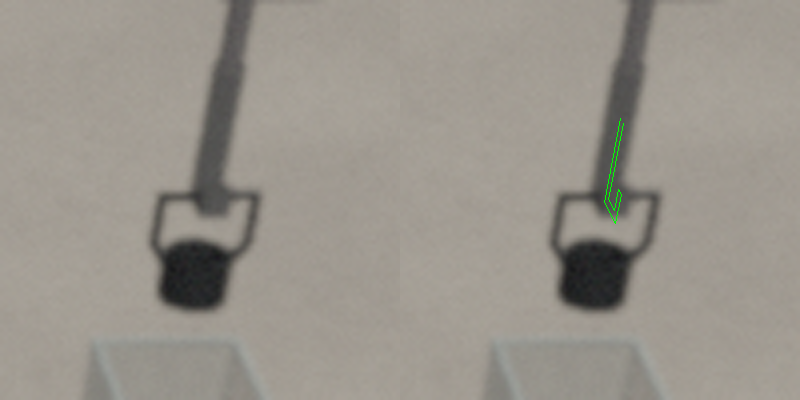

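Emit:
{"method": "carry_out", "body": {
  "offset": [
    [0,-0.01,-0.03],
    [0,-0.02,-0.08],
    [0,-0.02,-0.15],
    [0,-0.03,-0.22],
    [0,-0.04,-0.3],
    [0,-0.04,-0.33],
    [0,-0.04,-0.33],
    [0,-0.04,-0.33],
    [0,-0.04,-0.33],
    [0,-0.04,-0.33],
    [0,-0.04,-0.33],
    [0,-0.04,-0.33],
    [0,-0.04,-0.33],
    [0,-0.04,-0.33],
    [0,-0.04,-0.33],
    [0,-0.03,-0.3],
    [0,-0.02,-0.22],
    [0,-0.01,-0.15],
    [0,-0.01,-0.08],
    [0,0,-0.03]
  ],
  "rot": [
    [0,0,0],
    [0,0,0],
    [0,0,0],
    [0,0,0],
    [0,0,0],
    [0,0,0],
    [0,0,0],
    [0,0,0],
    [0,0,0],
    [0,0,0],
    [0,0,0],
    [0,0,0],
    [0,0,0],
    [0,0,0],
    [0,0,0],
    [0,0,0],
    [0,0,0],
    [0,0,0],
    [0,0,0],
    [0,0,0]
  ]
}}

```text
time_s: 27.08
position: [0.5508, 0.0308, 0.3421]
eef_rot: [0.479, -0.52, 0.479, 0.52]
force: [0.1, 0.3, -3.8]
finger_gap: 0.0132
```

Emit:
{"method": "carry_out", "body": {
  "offset": [
    [0.05,0,0],
    [0.12,0,0],
    [0.2,0,0],
    [0.25,0,0],
    [0.25,0,0],
    [0.25,0,0],
    [0.25,0,0],
    [0.25,0,0],
    [0.2,0,0],
    [0.12,0,0],
    [0.05,0,0],
    [0,0,0],
    [0,0,0]
  ],
  "rot": [
    [0,0,0],
    [0,0,0],
    [0,0,0],
    [0,0,0],
    [0,0,0],
    [0,0,0],
    [0,0,0],
    [0,0,0],
    [0,0,0],
    [0,0,0],
    [0,0,0],
    [0,0,0],
    [0,0,0]
  ]
}}

```text
time_s: 28.7
position: [0.5511, 0.0308, 0.243]
eef_rot: [-0.48, 0.52, -0.479, -0.52]
force: [0.9, -0.4, -3.1]
finger_gap: 0.0139
```

```bash
cat > look2.py <<'E'
from look import *
def seat(name):
    ims=[]
    s,p,R=st();f=p[2]-.121
    for n in("scene","top"):
        P=get_image(n);c=proj(P,[.565,.028,.05])[0].astype(int);h=40;r0,c0=c[1]-h,c[0]-h
        im=cv2.resize(P["img"][r0:r0+2*h,c0:c0+2*h],(400,400),interpolation=cv2.INTER_CUBIC);im0=im.copy();k=5
        th=np.linspace(0,2*np.pi,40)
        bx=np.array(p)+np.array([.0075*.9967,.0075*.081,0])
        z0=f+.006-.05
        L=[(np.c_[.559+.022*np.cos(th),.0313+.022*np.sin(th),0*th+.009],(255,0,0)),
           (np.c_[bx[0]+.015*np.cos(th),bx[1]+.015*np.sin(th),0*th+z0],(0,255,0)),
           (np.c_[bx[0]+.015*np.cos(th),bx[1]+.015*np.sin(th),0*th+z0+.022],(0,255,0))]
        for X,col in L: cv2.polylines(im,[((proj(P,X)-[c0,r0]+.5)*k).astype(np.int32)],False,col,1)
        ims.append(np.hstack([im0,im]))
    cv2.imwrite(name,cv2.resize(np.vstack(ims),(600,600)));print("basket bottom",z0)
E
python3 - <<'E'
from look2 import *
need((.5515,.0307,.182),4.65,1)
seat("pics/b1.png")
E
```

```text
t 28.7 pos [0.5511 0.0308 0.243 ] F [ 0.88 -0.35 -3.05] gap 0.0139
rot tool deg [-0.    0.01  0.06] units [-0.     0.002  0.013]
shift in goal axes mm [61.  -0.4 -0.1] units [ 1.221 -0.008 -0.003] cur axes units [ 1.221 -0.007 -0.003]
basket bottom 0.07804451305626696
```

View pics/b1.png

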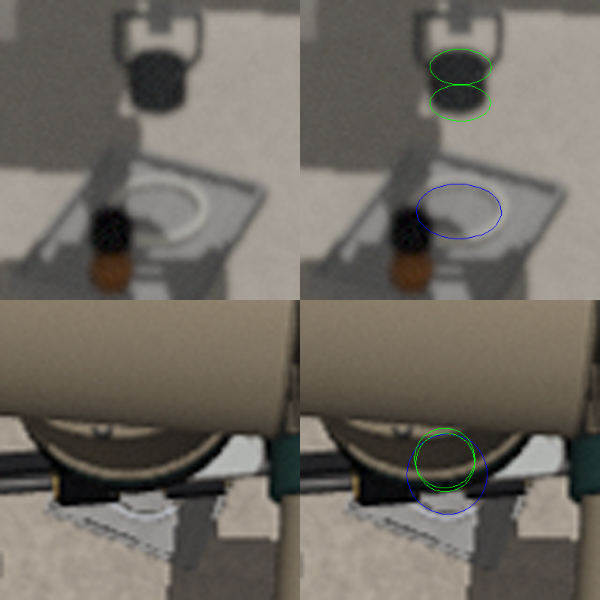

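Emit:
{"method": "carry_out", "body": {
  "offset": [
    [0.05,-0.01,0],
    [0.1,-0.01,0],
    [0.15,-0.01,0],
    [0.18,-0.01,0],
    [0.18,0,0],
    [0.18,0,0],
    [0.15,0,0],
    [0.1,0,0],
    [0.05,0,0],
    [0.02,0,0],
    [0,0,0],
    [0,0,0]
  ],
  "rot": [
    [0,0,0],
    [0,0,0],
    [0,0,0],
    [0,0,0],
    [0,0,0],
    [0,0,0],
    [0,0,0],
    [0,0,0],
    [0,0,0],
    [0,0,0],
    [0,0,0],
    [0,0,0]
  ]
}}

```text
time_s: 30.3
position: [0.5529, 0.031, 0.1849]
eef_rot: [-0.48, 0.52, -0.479, -0.52]
force: [0.1, 0.2, -3.6]
finger_gap: 0.0141
```

Run:
```python
from look2 import *
need((.5515,.0307,.168),4.65,1)
seat("pics/b2.png")
```

```text
t 30.3 pos [0.5529 0.031  0.1849] F [ 0.06  0.18 -3.56] gap 0.0141
rot tool deg [-0.    0.01  0.04] units [-0.     0.003  0.008]
shift in goal axes mm [16.9  1.5 -0.2] units [ 0.337  0.029 -0.003] cur axes units [ 0.337  0.029 -0.003]
basket bottom 0.01985780526432339
```

View pics/b2.png

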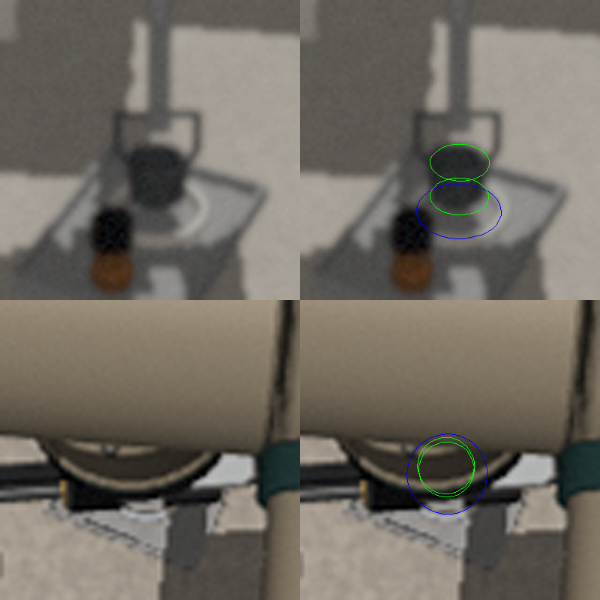

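Emit:
{"method": "carry_out", "body": {
  "offset": [
    [0.04,0,0],
    [0.06,0,0],
    [0.06,0,0],
    [0.06,0,0],
    [0.05,0,0],
    [0.04,0,0],
    [0.04,0,0],
    [0.04,0,0],
    [0.03,0,0],
    [0,0,0],
    [0,0,0]
  ],
  "rot": [
    [0,0,0],
    [0,0,0],
    [0,0,0],
    [0,0,0],
    [0,0,0],
    [0,0,0],
    [0,0,0],
    [0,0,0],
    [0,0,0],
    [0,0,0],
    [0,0,0]
  ]
}}

```text
time_s: 31.78
position: [0.5529, 0.031, 0.1637]
eef_rot: [-0.48, 0.52, -0.479, -0.52]
force: [-0.3, -0.1, -1.6]
finger_gap: 0.0134
```

Run:
```python
from look2 import *
need((.5515,.0307,.152),4.65,1)
seat("pics/b3.png")
```

```text
t 31.775 pos [0.5529 0.031  0.1637] F [-0.27 -0.11 -1.62] gap 0.0134
rot tool deg [-0.    0.02  0.03] units [-0.001  0.004  0.006]
shift in goal axes mm [11.7  1.4 -0.2] units [ 0.235  0.028 -0.004] cur axes units [ 0.235  0.028 -0.004]
basket bottom -0.0012581054598851324
```

View pics/b3.png

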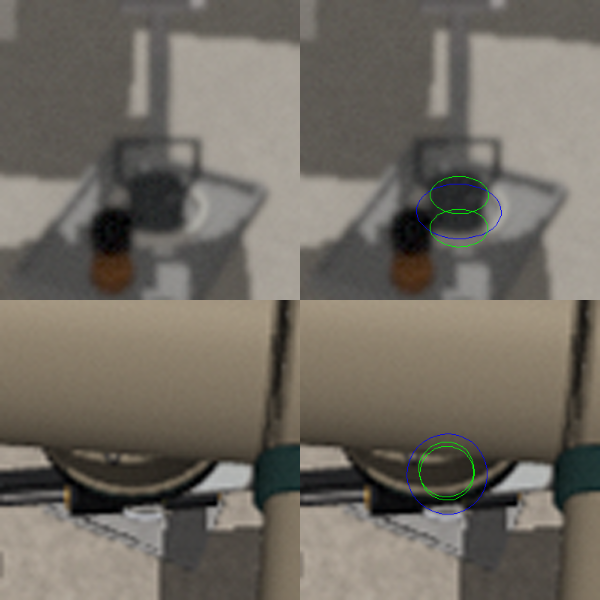

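Emit:
{"method": "carry_out", "body": {
  "offset": [
    [0.05,0,0],
    [0.06,0,0],
    [0.06,0,0],
    [0.06,0,0],
    [0,0,0],
    [0,0,0]
  ],
  "rot": [
    [0,0,0],
    [0,0,0],
    [0,0,0],
    [0,0,0],
    [0,0,0],
    [0,0,0]
  ]
}}

```text
time_s: 32.62
position: [0.5529, 0.031, 0.1521]
eef_rot: [0.479, -0.52, 0.479, 0.52]
force: [0.0, -0.4, -1.6]
finger_gap: 0.0137
```

Emit:
{"method": "carry_out", "body": {
  "offset": [
    [0,0.03,0],
    [0,0.05,0],
    [0,0.05,0],
    [0,0.05,0],
    [0,0,0]
  ],
  "rot": [
    [0,0,0],
    [0,0,0],
    [0,0,0],
    [0,0,0],
    [0,0,0]
  ]
}}

```text
time_s: 33.25
position: [0.5435, 0.0303, 0.1521]
eef_rot: [0.479, -0.52, 0.479, 0.52]
force: [-0.6, -0.7, -1.6]
finger_gap: 0.0136
```

Run:
```python
from look2 import *
need((.5129,.0280,.152),4.65,1)
seat("pics/b4.png")
```

```text
t 33.25 pos [0.5435 0.0303 0.1521] F [-0.64 -0.71 -1.63] gap 0.0136
rot tool deg [-0.    0.02  0.  ] units [-0.001  0.004  0.001]
shift in goal axes mm [ 0.1 30.7  0.2] units [0.003 0.614 0.004] cur axes units [0.003 0.614 0.004]
basket bottom -0.01286252152181449
```

View pics/b4.png

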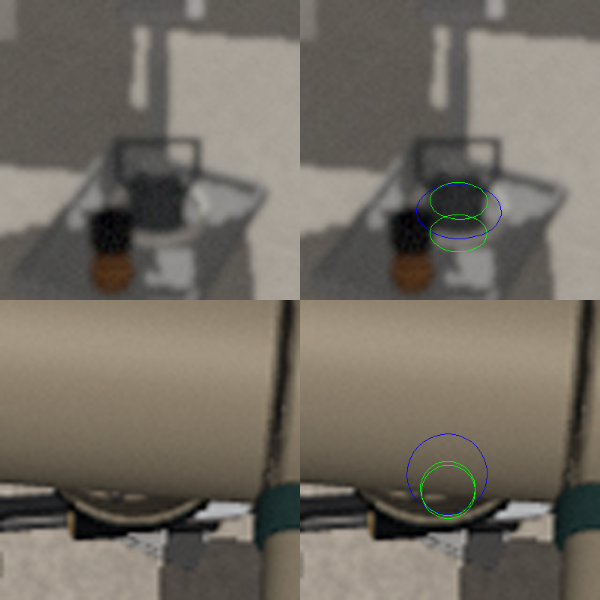

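Emit:
{"method": "carry_out", "body": {
  "offset": [
    [0,0.06,0],
    [0,0.08,0],
    [0,0.1,0],
    [0,0.15,0],
    [0,0.2,0],
    [0,0.1,0],
    [0,0,0]
  ],
  "rot": [
    [0,0,0],
    [0,0,0],
    [0,0,0],
    [0,0,0],
    [0,0,0],
    [0,0,0],
    [0,0,0]
  ]
}}

```text
time_s: 34.22
position: [0.509, 0.0275, 0.1523]
eef_rot: [-0.48, 0.52, -0.479, -0.52]
force: [-0.1, -0.1, -1.3]
finger_gap: 0.0137
```

Run:
```python
from look2 import *
need((.551,-.2663,.305),10,1)
seat("pics/b5.png")
```

```text
t 34.225 pos [0.509  0.0275 0.1523] F [-0.12 -0.09 -1.34] gap 0.0137
rot tool deg [-5.36  0.02  0.03] units [-1.072  0.004  0.005]
shift in goal axes mm [-152.7    9.7 -296.6] units [-3.055  0.193 -5.932] cur axes units [-3.057 -0.363 -5.923]
basket bottom -0.012742572275340917
```

View pics/b5.png

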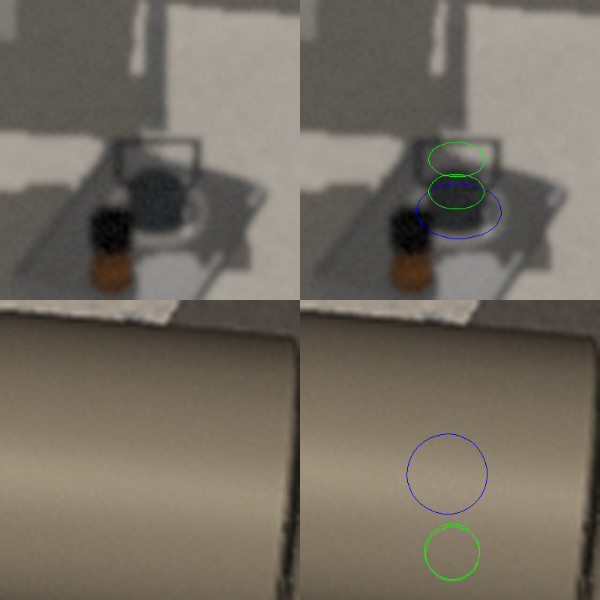

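Emit:
{"method": "carry_out", "body": {
  "offset": [
    [-0.3,0,0],
    [-0.7,0,0],
    [-0.8,0,0],
    [-0.7,0,0],
    [-0.4,0,0],
    [-0.16,0,0],
    [0,0,-0.3],
    [0,0.02,-0.6],
    [0,0.03,-0.8],
    [0,0.03,-0.8],
    [0,0.03,-0.8],
    [0,0.03,-0.8],
    [0,0.03,-0.8],
    [0,0.02,-0.6],
    [0,0,-0.3],
    [0,0,-0.13],
    [0,0,0],
    [0,0,0]
  ],
  "rot": [
    [0,0,0],
    [0,0,0],
    [-0.268,0,0],
    [-0.268,0,0],
    [-0.268,0,0],
    [-0.268,0,0],
    [0,0,0],
    [0,0,0],
    [0,0,0],
    [0,0,0],
    [0,0,0],
    [0,0,0],
    [0,0,0],
    [0,0,0],
    [0,0,0],
    [0,0,0],
    [0,0,0],
    [0,0,0]
  ]
}}

```text
time_s: 36.58
position: [0.5515, -0.2651, 0.3052]
eef_rot: [0.454, -0.542, 0.454, 0.542]
force: [0.2, 0.3, -1.7]
finger_gap: 0.0134
```

Run:
```python
from look2 import *
need((.551,-.2663,.305),10,1)
P=get_image("scene")
r0,r1,c0,c1=70,270,80,213
im=cv2.resize(P["img"][r0:r1,c0:c1],None,fx=3,fy=3,interpolation=cv2.INTER_CUBIC);im0=im.copy()
L=[tf((.5575,-.2642),10.03,[(x,y,135) for x,y in((-18.5,-12.5),(18.5,-12.5),(18.5,12.5),(-18.5,12.5),(-18.5,-12.5))])]
s,p,R=st();F=(p[2]-.121)*1000
L.append(tf(p,10,[(x,y,F) for x,y in((-2.5,-6),(16.5,-6),(16.5,6),(-2.5,6),(-2.5,-6))]))
for X in L: cv2.polylines(im,[((proj(P,X)-[c0,r0]+.5)*3).astype(np.int32)],False,(0,255,0),1)
cv2.imwrite("pics/r1.png",np.hstack([im0,im]))
```

```text
t 36.575 pos [ 0.5515 -0.2651  0.3052] F [ 0.19  0.28 -1.7 ] gap 0.0134
rot tool deg [0.07 0.04 0.02] units [0.015 0.009 0.004]
shift in goal axes mm [ 0.2  0.7 -1.1] units [ 0.004  0.014 -0.022] cur axes units [ 0.004  0.014 -0.022]
```

View pics/r1.png

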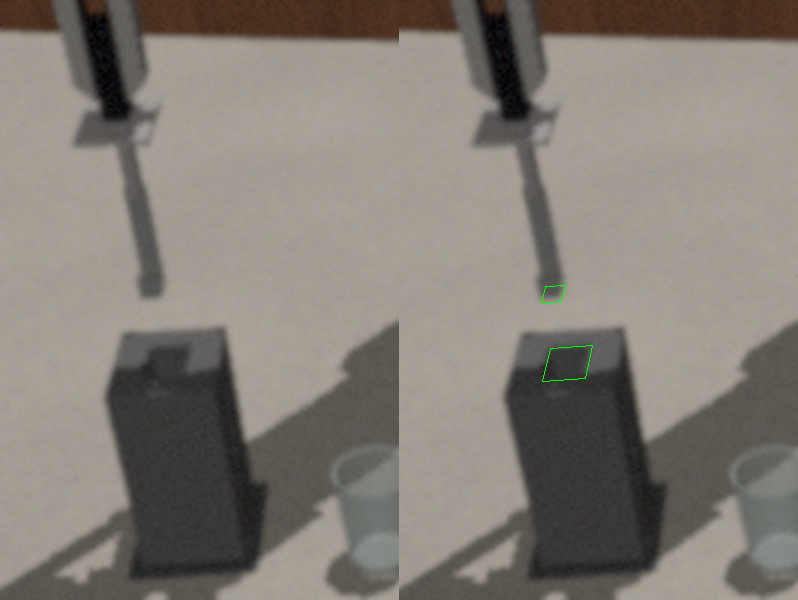

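Emit:
{"method": "carry_out", "body": {
  "offset": [
    [0.1,0.014,-0.022],
    [0.2,0,0],
    [0.3,0,0],
    [0.35,0,0],
    [0.35,0,0],
    [0.35,0,0],
    [0.35,0,0],
    [0.35,0,0],
    [0.3,0,0],
    [0.2,0,0],
    [0.1,0,0],
    [0.05,0,0],
    [0,0,0]
  ],
  "rot": [
    [0,0,0],
    [0,0,0],
    [0,0,0],
    [0,0,0],
    [0,0,0],
    [0,0,0],
    [0,0,0],
    [0,0,0],
    [0,0,0],
    [0,0,0],
    [0,0,0],
    [0,0,0],
    [0,0,0]
  ]
}}

```text
time_s: 38.25
position: [0.5513, -0.2675, 0.1553]
eef_rot: [-0.455, 0.542, -0.454, -0.542]
force: [0.5, -0.5, -1.4]
finger_gap: 0.0138
```

Run:
```python
from pl import *
need((.551,-.2663,.1506),10,1)
```

```text
t 38.25 pos [ 0.5513 -0.2675  0.1553] F [ 0.54 -0.52 -1.44] gap 0.0138
rot tool deg [ 0.01 -0.    0.04] units [ 0.002 -0.001  0.008]
shift in goal axes mm [4.7 0.1 1.2] units [0.093 0.002 0.024] cur axes units [0.093 0.003 0.024]
```

Emit:
{"method": "carry_out", "body": {
  "offset": [
    [0.03,0,0.02],
    [0.03,0,0],
    [0.02,0,0],
    [0,0,0]
  ],
  "rot": [
    [0,0,0],
    [0,0,0],
    [0,0,0],
    [0,0,0]
  ]
}}

```text
time_s: 38.75
position: [0.5509, -0.2664, 0.1509]
eef_rot: [0.455, -0.542, 0.454, 0.542]
force: [0.0, -0.7, -0.7]
finger_gap: 0.0136
```

Emit:
{"method": "carry_out", "body": {
  "offset": [
    [0.02,0,0],
    [0,0,0]
  ],
  "rot": [
    [0,0,0],
    [0,0,0]
  ]
}}

```text
time_s: 39.0
position: [0.5511, -0.2664, 0.1506]
eef_rot: [-0.455, 0.542, -0.454, -0.542]
force: [-0.3, 0.9, 2.8]
finger_gap: 0.014
```

Flange rests on the holder (contact felt). Release and retreat.

Emit:
{"method": "carry_out", "body": {
  "offset": [
    [0,0,0],
    [0,0,0],
    [0,0,0],
    [0,0,0],
    [0,0,0],
    [0,0,0]
  ],
  "rot": [
    [0,0,0],
    [0,0,0],
    [0,0,0],
    [0,0,0],
    [0,0,0],
    [0,0,0]
  ],
  "fingers": 0.6
}}

```text
time_s: 39.75
position: [0.5509, -0.2664, 0.15]
eef_rot: [0.455, -0.542, 0.454, 0.542]
force: [-0.9, 0.0, -0.8]
finger_gap: 0.0562
```

Emit:
{"method": "carry_out", "body": {
  "offset": [
    [-0.2,0,0],
    [-0.4,0,0],
    [-0.5,0,0],
    [-0.6,0,0],
    [-0.8,0,0],
    [-0.6,0,0],
    [0,0.8,0],
    [0,1,0],
    [0,1,0],
    [0,1,0],
    [0,0.5,0],
    [0,0,0],
    [0,0,0]
  ],
  "rot": [
    [0,0,0],
    [0,0,0],
    [0,0,0],
    [0,0,0],
    [0,0,0],
    [0,0,0],
    [0,0,0],
    [0,0,0],
    [0,0,0],
    [0,0,0],
    [0,0,0],
    [0,0,0],
    [0,0,0]
  ]
}}

```text
time_s: 41.38
position: [0.34, -0.3039, 0.3055]
eef_rot: [-0.455, 0.542, -0.454, -0.541]
force: [0.1, 0.2, -1.1]
finger_gap: 0.0562
```

Run:
```python
from h import *
for n in("scene","top"):
    p=get_image(n);cv2.imwrite(f"pics/{n}9.png",p["img"])
    old=cv2.imread(f"pics/{n}0.png")
    if n=="top":
        a=[cv2.resize(i[160:270,200:460],None,fx=3,fy=3,interpolation=cv2.INTER_CUBIC)[:300] for i in (old,p["img"])]
        cv2.imwrite("pics/cmpT.png",cv2.resize(np.vstack(a),(780,600)))
        print(atz(p,finder.boxes_of(p,"basket")[0]["at"] if finder.boxes_of(p,"basket") else (0,0),.03))
    else:
        a=[i[140:280,80:480] for i in(old,p["img"])];cv2.imwrite("pics/cmpS.png",cv2.resize(np.vstack(a),(800,560)))
```

```text
[0.56030262 0.03061299 0.03      ]
```

View pics/cmpT.png

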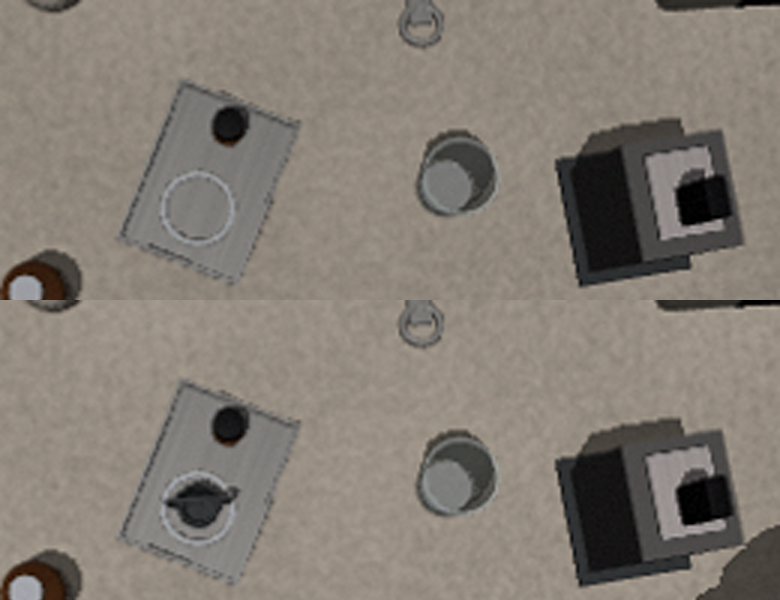

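View pics/cmpS.png

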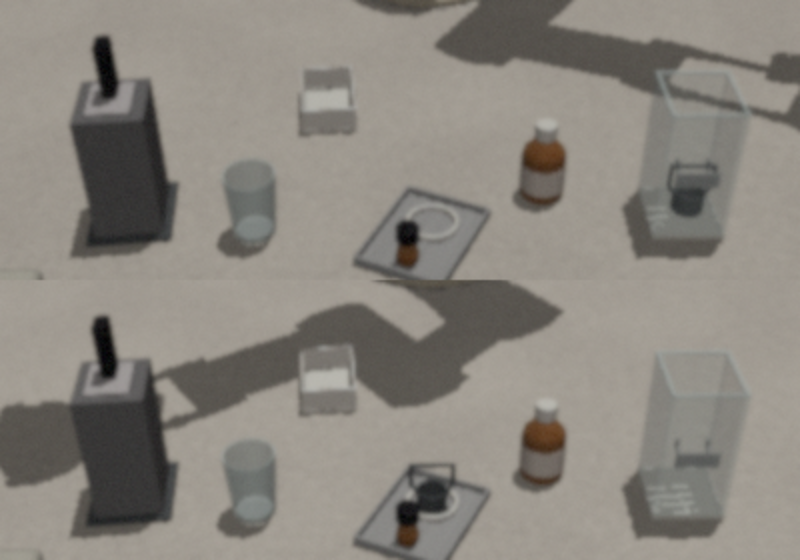

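The before-and-after pictures show the basket upright inside the ring, the rod hanging as it did at the start, the tank empty and the bystanders unmoved. I'm handing in.

```bash
python3 -c "
from h import *
ticket.hand_in()
print(readout.state()['time_s'])"
```

```text
the job is handed in; nothing more can be done
the job is handed in; nothing more can be done
```

The job is done and handed in: the basket stands upright in the seat on the drip tray, and the rod hangs back in its holder. It took about 41.5 s of the 72 s allowed.

- **Rod length:** I touched the hook down on the bench, reaching about 12 N, under the 18 N at which the rod slides. This put the hook's underside about 105 mm below the rod's origin.
- **Lift and placement:** I hooked the bar and lifted it about 12 mm over the prong tips. Then I moved it 28 mm toward the tank's -x, went up and out, set it in the seat and unhooked. The gripper never touched the basket, and I felt no contact with the glass.
- **Last checks:** The final top picture puts the basket at about (0.560, 0.031), within 2 mm of the seat centre. In the scene and top pictures of the tank, tray and holder area, the rod looks as it did at the start and the tank is empty except for its bracket. The bystanders there have not moved. I did not compare the flask, the jar and most of the spanner closely, but the arm only passed well above the bench.
- **Disagreement:** The scene camera showed the hook about 2 px (2–4 mm) off where the arm position and the touch-down placed it. That was within every clearance, and I partly allowed for it by shifting 2 mm at the seat.

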